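Set the detector's filter slide to its detent

TASK

Pull the detector's front flap all the way down by its bar. Then take the filter slide by its black tab and slide it along the rail, to the left as the robot sees it, until its spring ball clicks into the notch between the two ridges of the steel index clip; do not push it out of the notch on the far side. Finish with the slide standing in the notch and your fingers still gripping the tab (do not let go), the flap down, and the loose things around left where they are.

Things in the scene. Friction and masses are not known exactly. Their poses are not given: they have to be found in the camera images.
- detector: Fixed low instrument, 250 x 320 x 105 mm (x, y, z). Origin at table height under the middle of the tab's travel; x away from the robot, y to its left along the rail. Open filter bay in front (x -70 to 60 mm, deck at z 30, side cheeks at y +-155 up to z 60); closed housing behind (x 60 to 180, top z 105). Its place and yaw vary.
- flap (a joint): Bottom-hinged front flap. 0 = shut (leaning 35 degrees back from vertical, over the bay); grows as it comes down towards the robot; 2.18 rad = fully down, level. Starts at 0 to 0.2. A friction hinge (about 0.2 N m) lets it stay where it is left. Cream panel 280 mm wide, 8 mm thick, reaching from 5 to 75 mm off the hinge line.
- flap_hinge (a point): Middle of the flap's hinge line, which runs along the detector's y axis (35 mm above the table, detector x -70 mm).
- flap_bar (a point): Middle of the flap's grab bar: round, steel, 10 mm thick, 90 mm long along the detector's y, on two legs, 115 mm from the hinge line and 40 mm beyond the panel's free edge. Shut it is 129 mm above the table, fully down 35 mm. It moves on a circle about the hinge line and may turn between the fingers.
- filter_slide: Aluminium carriage that slides only along the detector's y (axes parallel to the detector's), detector y -80 to +80 mm. Starts near the right end, -80 to -60; is to go left (+y). Origin midway in y, in line with tab and ball, 30 mm above the table, at detector x 0. Friction about 1 N; riding up a ridge takes about 10 N, then the ball drops into the notch and centres itself.
- tab_top (a point): Middle of the top face of the slide's black upright tab, 99 mm above the table. The tab is 24 mm in x, 16 mm in y and 42 mm tall (57 to 99 mm above the table), straight above the slide's origin. A framed glass filter stands on the slide 37 to 43 mm behind it in x, as high as the tab.
- ball (a point): Spring ball (12 mm) under the slide's small brass plunger, 40 mm in front of the tab's middle, 46 mm above the table; it rides on the index track and over the clip's ridges.
- index_clip: Steel clip on the dark index track at detector x -40 mm, 30 mm long, with two rounded ridges at y -7 and +7 mm of its frame, 3 mm above the track. Origin midway between them, 30 mm above the table; axes parallel to the detector's. The slide is in the notch when its origin has the same detector y as this one. Fixed in a run; its place varies, detector y -10 to 50 mm.
- vial_a: Small capped vial, 22 mm across, 42 mm high, on top of the detector's housing, right. Leave it. Origin: middle of its underside.
- vial_b: The other such vial, on the housing, left. Leave it.
- amber_bottle: Amber bottle, 60 mm across, 120 mm high, left of the detector. Leave it.
- wrench: Steel wrench, 150 mm long, right of the detector. Leave it.
- screwdriver: Screwdriver, 170 mm long, right and in front of the detector. Leave it.
- column_case: Black plastic case, 110 x 130 x 30 mm, left of the flap. Leave it.

How it is judged:
By the outcome, as a careful person would: the job done as asked, in the order asked, and still so for the second after the job is handed in, while the arm keeps its last pose, push and grip.
It also fails if it takes over 56 s, if anything falls off the work surface, if the arm or the gripper's body presses on something with over 40 N, if the wrist force passes 120 N, or if a joint passes its speed limit or range.

ROBOT

A 7-joint arm with a two-finger parallel gripper is mounted at the origin on the work surface. World frame = base frame: x ahead of the robot, y to its left, z up, the work surface at z = 0. Lengths are in m, angles in rad, forces in N, time in s.
With the tool pointing down it reaches from about 0.425 to 0.925 m from the base axis. Payload 6.8 kg.
Tool frame: the origin (TCP) lies at the very end of the fingers, on their centre line; the grasp point (between the pads) lies 19 mm behind it; x points along the fingers, y is the direction in which the jaws open and shut, and the axes are right-handed (so a half turn about x gives the same grasp; the last joint's range is limited). The gripper opens to 85 mm and grips with 20 to 120 N. Pads are 22 mm wide; open, the fingers measure 114 mm over their backs; the gripper's body (76 mm by 85 mm) begins 54 mm behind the grasp point. The pads swing forward as they close: fully open they stand 13 mm farther back than shut.
Start: joints at [-1.292, 0.477, 0.022, 1.555, -0.011, 1.109, -0.083], TCP at [0.255, 0.625, 0.231] pointing down, gripper open.
Joint ranges: [-2.96, 2.96], [-0.34, 2.1], [-1.41, 1.46], [0.24, 2.44], [-1.37, 4.51], [0.17, 1.92], [-2.96, 2.96]. Speed limits (rad/s): [2.39, 2.39, 3.14, 3.14, 3.14, 3.14, 3.14].

INTERFACE

Orientations are given as a unit quaternion [x, y, z, w].
In Python, from plant import r, gripper_to, planner, vision, job, status gives the robot as it stands. Calls block until the motion is done:
- r.movep(position, orientation): joint-space move of the TCP to a pose.
- r.servo_line(position, ori=None, v=0.15): straight line of the TCP; ori=None keeps the orientation; v is the mean speed in m/s.
- r.goto_joints(angles): joint-space move.
- gripper_to(opening): finger opening in m; the grip force is fixed at half the most; returns when the fingers have stopped.
- r.sleep(seconds).
- planner.ik(position, orientation): joint angles nearest the present ones, or None.
- vision.read_camera(name): name is "side" or "top" or "wrist"; returns a dict with "pixels" (400x640x3 uint8, red, green, blue), "intrinsics" (3x3 intrinsics, pixels), "T" (4x4, takes a point from camera to world coordinates). Camera axes: x right, y down, z forward; pixel columns grow to the right and rows downward; lengths in m; the calibration is good to about 2 mm. A picture is of the moment at which its call begins. There is no depth.
A pose or a line that the arm cannot do raises r.IKError and nothing moves.
- job.sign_off(): hands the job in, once; it reports no verdict.
Trained networks look in the newest picture that a camera, given by its name, has taken for a name from the list of things; names that differ only in an ending like _2 or _b are one class to them, and where a whole thing is asked for, a point or a joint stands for the part that bears it (a point fixed in the world has none). Each returns a list of dicts, best first, with "conf" (0 to 1); they miss things now and then, are a little off and sometimes report something else, mostly with a low value. They report only what shows in the picture. A call takes as long as a camera call.
- vision.boxes_of(camera, thing): "bbox" ([left, top, right, bottom] in pixels, round what is visible of it).
- vision.regions_of(camera, thing): "region" (400x640 bool, what is visible of it) and "bbox" ([left, top, right, bottom] in pixels, round what is visible of it).
Readings, each from a call of its own:
- status.read_t(): time.
- status.read_joints(): joint angles.
- status.read_qd(): joint speeds.
- status.read_joint_torque(): joint torques, N m.
- status.read_eef_pos(): TCP position.
- status.read_tcp_rot(): TCP orientation.
- status.read_force(): force on the tool from outside, world axes, zero at the start.
- status.read_moment(): the same for the moment, N m.
- status.read_finger_gap(): finger opening in m.
Only numpy, scipy, OpenCV 4.12 (cv2) and the standard library are available. Lean on these libraries where they do the work, as an engineer would, in place of code of your own. Each camera call takes 0.05 s, during which the arm holds its last target. There are 200 camera calls.

## Working session

There is one attempt and no reset: what is moved stays moved. The work goes in short steps, each a Python script; the robot and the scene stay as the last script left them, time stands still between calls to the robot, and variables do not carry over. Pictures are saved under pics/ and viewed, about 8 in all and at most 12, crops included, and the job is handed in when it is done.

```bash
ls; mkdir -p pics; python3 - <<'E'
from plant import r, gripper_to, planner, vision, job, status
import cv2,numpy as np
for c in ["top","side"]:
    d=vision.read_camera(c); cv2.imwrite(f"pics/{c}0.png",d["pixels"][:,:,::-1])
    print(c,d["intrinsics"].tolist(),np.round(d["T"],4).tolist())
    for n in ["detector","flap","flap_bar","filter_slide","tab_top","ball","index_clip","vial_a","column_case","amber_bottle"]:
        print(n,[(np.round(b["bbox"]).tolist(),round(b["conf"],2)) for b in vision.boxes_of(c,n)][:3])
print(status.read_t(),status.read_tcp_rot())
E
```

```text
pics
top [[410.2834905687788, 0.0, 321.964823810657], [0.0, 410.2834905687788, 199.0620048202665], [0.0, 0.0, 1.0]] [[0.0147, -0.9892, 0.1459, 0.5151], [-0.9999, -0.0144, 0.0028, 0.0426], [-0.0006, -0.1459, -0.9893, 0.9274], [0.0, 0.0, 0.0, 1.0]]
detector [([305.0, 121.0, 464.0, 251.0], 0.6)]
flap []
flap_bar [([314.0, 209.0, 453.0, 247.0], 0.78), ([345.0, 125.0, 355.0, 136.0], 0.69)]
filter_slide [([403.0, 190.0, 433.0, 222.0], 0.89)]
tab_top [([400.0, 188.0, 430.0, 222.0], 0.64)]
ball [([399.0, 189.0, 435.0, 224.0], 0.58)]
index_clip []
vial_a [([430.0, 136.0, 445.0, 155.0], 0.64), ([246.0, 150.0, 279.0, 182.0], 0.48)]
column_case [([224.0, 235.0, 286.0, 287.0], 0.75)]
amber_bottle [([245.0, 151.0, 277.0, 185.0], 0.83)]
side [[395.1546652784036, 0.0, 325.5778544461138], [0.0, 395.1546652784036, 197.69712309145893], [0.0, 0.0, 1.0]] [[0.999, -0.0169, 0.0414, 0.6057], [-0.0428, -0.6311, 0.7745, -0.6689], [0.013, -0.7755, -0.6312, 0.6718], [0.0, 0.0, 0.0, 1.0]]
detector [([280.0, 186.0, 417.0, 327.0], 0.76)]
flap [([340.0, 152.0, 364.0, 197.0], 0.74), ([283.0, 194.0, 316.0, 308.0], 0.73)]
flap_bar [([283.0, 194.0, 315.0, 303.0], 0.93)]
filter_slide [([303.0, 252.0, 344.0, 290.0], 0.92)]
tab_top [([302.0, 252.0, 341.0, 290.0], 0.55)]
ball [([300.0, 250.0, 342.0, 290.0], 0.8)]
index_clip []
vial_a [([382.0, 249.0, 394.0, 268.0], 0.58), ([381.0, 191.0, 392.0, 209.0], 0.58)]
column_case [([250.0, 166.0, 302.0, 208.0], 0.82)]
amber_bottle [([339.0, 152.0, 362.0, 198.0], 0.95)]
1.1 [ 0.1359404   0.69392355 -0.13588289  0.69392086]
```

```bash
python3 - <<'E'
import cv2
a=cv2.imread("pics/top0.png")[100:300,210:480]; cv2.imwrite("pics/c1.png",cv2.resize(a,None,fx=2.96,fy=2.96,interpolation=2))
a=cv2.imread("pics/side0.png")[140:340,230:440]; cv2.imwrite("pics/c2.png",cv2.resize(a,None,fx=3,fy=3,interpolation=2))
E
```

```text
(no output)
```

View pics/c1.png

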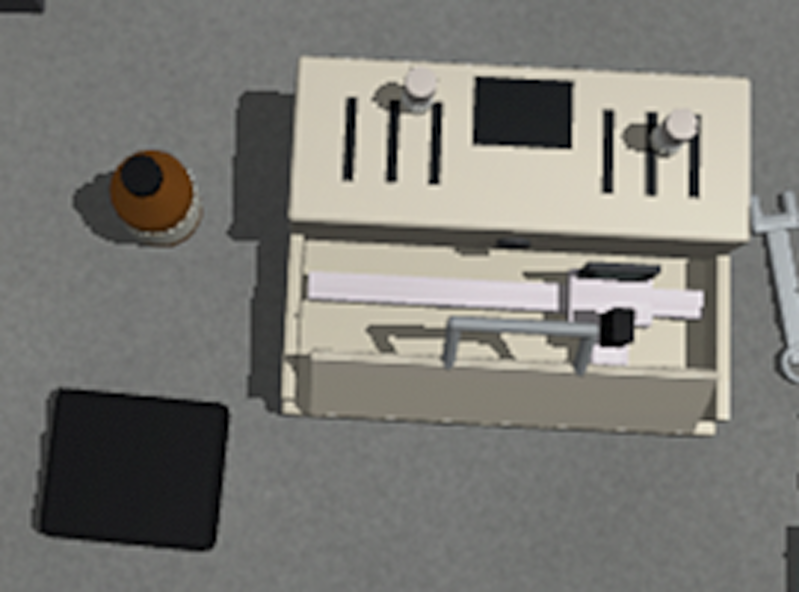

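View pics/c2.png

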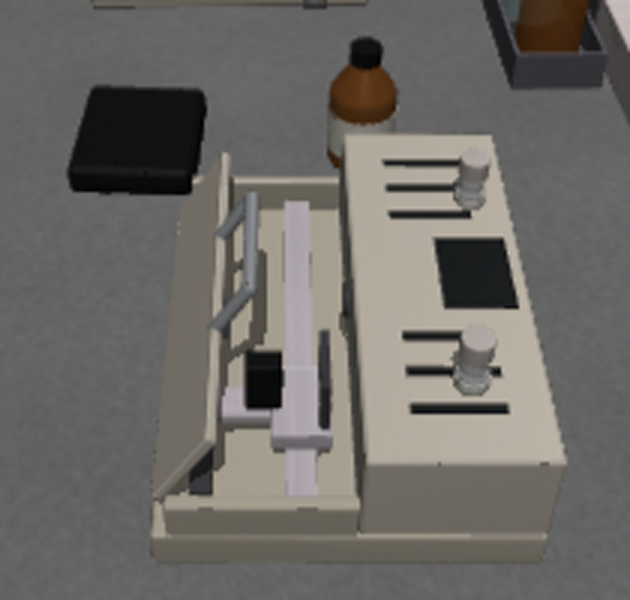

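```bash
cat > h.py <<'E'
import numpy as np
from scipy.optimize import least_squares
from scipy.spatial.transform import Rotation as R
TOP=(np.array([[410.2834905687788,0,321.964823810657],[0,410.2834905687788,199.0620048202665],[0,0,1]]),
 np.array([[0.0147,-0.9892,0.1459,0.5151],[-0.9999,-0.0144,0.0028,0.0426],[-0.0006,-0.1459,-0.9893,0.9274],[0,0,0,1]]))
SIDE=(np.array([[395.1546652784036,0,325.5778544461138],[0,395.1546652784036,197.69712309145893],[0,0,1]]),
 np.array([[0.999,-0.0169,0.0414,0.6057],[-0.0428,-0.6311,0.7745,-0.6689],[0.013,-0.7755,-0.6312,0.6718],[0,0,0,1]]))
def proj(c,P):
    K,T=c; q=(np.atleast_2d(P)-T[:3,3])@T[:3,:3]; q=q@K.T; return q[:,:2]/q[:,2:]
def d2w(p,P):  # pose p=(x,y,yaw), detector-frame pts
    return np.atleast_2d(P)@R.from_euler('z',p[2]).as_matrix().T+[p[0],p[1],0]
def onplane(c,uv,z):
    K,T=c; d=T[:3,:3]@np.linalg.inv(K)@[*uv,1]; s=(z-T[2,3])/d[2]; return T[:3,3]+s*d
E
python3 - <<'E'
from h import *
H=np.array([[.18,.16,.105],[.18,-.16,.105],[.06,-.16,.105],[.06,.16,.105]])
t=np.array([[302,57],[750,79],[748,240],[290,218]])/2.96+[210,100]
s=np.array([[492,136],[565,464],[367,464],[345,136]])/3+[230,140]
f=lambda p: np.r_[proj(TOP,d2w(p,H))-t, proj(SIDE,d2w(p,H))-s].ravel()
o=least_squares(f,[.6,0,0]); p=o.x; print(p, np.round(o.fun.reshape(-1,2),1).tolist())
def bar(a,y):
    th=np.radians(35)-a; return np.array([-.07+.115*np.sin(th),y,.035+.115*np.cos(th)])
bt=np.array([[452,322],[590,328]])/2.96+[210,100]; bs=np.array([[252,197],[250,290]])/3+[230,140]
g=lambda q: np.r_[proj(TOP,d2w(p,[bar(q[0],q[1]+.045),bar(q[0],q[1]-.045)]))-bt,proj(SIDE,d2w(p,[bar(q[0],q[1]+.045),bar(q[0],q[1]-.045)]))-bs].ravel()
o=least_squares(g,[.1,0]); print("flap",o.x,np.round(o.fun.reshape(-1,2),1).tolist(), d2w(p,bar(*o.x)))
print("hinge",d2w(p,[-.07,0,.035]))
k=lambda q: np.r_[proj(TOP,d2w(p,[0,q[0],.099]))[0]-np.array([616,324])/2.96-[210,100],proj(SIDE,d2w(p,[0,q[0],.099]))[0]-np.array([264,360])/3-[230,140]]
o=least_squares(k,[-.07]); print("slide",o.x,o.fun,d2w(p,[0,o.x[0],.099]))
E
```

```text
[ 0.62180738 -0.08166791 -0.03860359] [[-1.5, -1.6], [0.7, -1.2], [1.2, 1.0], [-0.8, 0.2], [0.1, -0.7], [1.1, 0.8], [-1.4, 0.5], [-1.3, -1.1]]
flap [0.04737357 0.00127963] [[0.0, -0.4], [-0.5, 0.1], [-0.2, 0.7], [-0.4, -0.0]] [[ 0.6132894  -0.08005834  0.13222045]]
hinge [[ 0.55185953 -0.07896633  0.035     ]]
slide [-0.07093992] [ 0.830862   -0.15356311 -0.81763552 -1.05238671] [[ 0.61906952 -0.15255497  0.099     ]]
```

```bash
cat >> h.py <<'E'
P0=np.array([0.6218,-0.0817,-0.0386])
def bar(a,y=0.):
    th=np.radians(35)-a; return np.array([-.07+.115*np.sin(th),y,.035+.115*np.cos(th)])
def ori(ax,yaw,sgn=1,tilt=0.):
    "tool down, jaws along detector axis ax ('x'/'y'); tilt about jaw axis... 0"
    c,s=np.cos(yaw),np.sin(yaw); y=sgn*np.array([c,s,0] if ax=='x' else [-s,c,0]); x=np.array([0,0,-1.])
    return R.from_matrix(np.c_[x,y,np.cross(x,y)]).as_quat()
E
python3 - <<'E'
from plant import r, gripper_to, planner, vision, job, status
from h import *; import cv2
G=np.array([0,0,-.019])
for s in (1,-1):
    q=ori('x',P0[2],s)
    for a in (0.05,1,2.2):
        j=planner.ik(d2w(P0,bar(a))[0]+G,q); print(s,a,None if j is None else np.round(j,2))
    for y in(-.07,.05):
        j=planner.ik(d2w(P0,[0,y,.08])[0],ori('y',P0[2],s)); print('tab',s,None if j is None else np.round(j,2))
s=min((1,-1),key=lambda s: abs((planner.ik(d2w(P0,bar(.05))[0]+[0,0,.1],ori('x',P0[2],s)))[6]))
print(s)
r.movep(d2w(P0,bar(.05))[0]+[0,0,.10],ori('x',P0[2],s))
d=vision.read_camera("wrist"); cv2.imwrite("pics/w1.png",d["pixels"][:,:,::-1]); np.savez("w1.npz",K=d["intrinsics"],T=d["T"])
for n in ["flap_bar","tab_top","index_clip","filter_slide"]:
    print(n,[(np.round(b["bbox"]).tolist(),round(b["conf"],2)) for b in vision.boxes_of("wrist",n)][:3])
c=(d["intrinsics"],d["T"])
print(proj(c,d2w(P0,[bar(.047,.045),bar(.047,-.045),[0,-.071,.099]])), np.round(d["T"],3).tolist())
print(status.read_t(),status.read_eef_pos(),status.read_finger_gap(),status.read_force())
E
```

```text
1 0.05 [-0.4   0.58  0.59  1.83 -0.42  0.86  0.36]
1 1 [-0.54  0.44  0.72  2.07 -0.41  0.78  0.4 ]
1 2.2 [-0.4   0.53  0.53  2.28 -0.6   0.47  0.57]
tab 1 [-0.15  0.62  0.41  1.79 -0.33  0.8   1.95]
tab 1 [-0.24  0.58  0.27  1.81 -0.21  0.77  1.66]
-1 0.05 [-0.74  0.95  1.26  1.85 -1.    1.16 -2.29]
-1 1 [-0.85  0.76  1.27  2.09 -0.89  1.01 -2.28]
-1 2.2 [-0.84  1.01  1.26  2.3  -1.3   0.99 -1.9 ]
tab -1 [-0.35  0.7   0.71  1.8  -0.58  0.86 -0.97]
tab -1 [-0.52  0.67  0.67  1.83 -0.55  0.83 -1.19]
1
flap_bar [([264.0, 36.0, 330.0, 322.0], 0.83)]
tab_top []
index_clip [([301.0, 159.0, 307.0, 180.0], 0.66)]
filter_slide [([304.0, 226.0, 376.0, 290.0], 0.6), ([264.0, 35.0, 331.0, 321.0], 0.18)]
[[323.91084359 154.16036809]
 [323.73775842 255.96012263]
 [332.02682609 265.3371849 ]] [[0.999, -0.036, -0.01, 0.616], [-0.037, -0.962, -0.269, -0.013], [0.0, 0.269, -0.963, 0.375], [0.0, 0.0, 0.0, 1.0]]
4.1417 [ 0.61303158 -0.08097832  0.23232179] 0.08558179028058538 [-0.13447657 -0.78608721 -0.7639785 ]
```

View pics/w1.png

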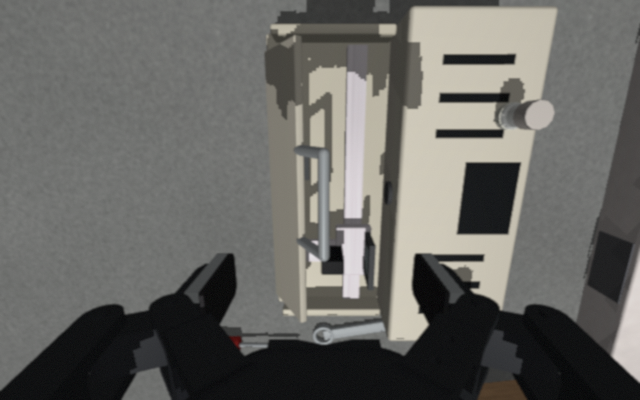

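```bash
python3 - <<'E'
from plant import r, gripper_to, planner, vision, job, status
from h import *; import cv2
q=ori('x',P0[2],1); G=np.array([0,0,-.019])
gripper_to(.05)
r.servo_line(d2w(P0,bar(.047))[0]+G,q,.1)
print(status.read_force()); gripper_to(0.0)
print("gap",status.read_finger_gap(),status.read_force())
for a in np.linspace(.047,2.2,13)[1:]:
    r.servo_line(d2w(P0,bar(a))[0]+G,q,.1)
    f=status.read_force(); print(round(a,2),np.round(f,1),round(status.read_finger_gap(),4))
    if np.linalg.norm(f)>50: break
print(status.read_t(),status.read_eef_pos(),status.read_moment())
for c in ["side"]:
    d=vision.read_camera(c); cv2.imwrite("pics/s1.png",cv2.resize(d["pixels"][140:340,210:440,::-1],None,fx=2.6,fy=2.6,interpolation=2))
E
```

```text
[ 0.04883757 -0.15736385  0.70363801]
gap 0.008140571773656746 [ 0.29125552 -0.20464289  1.66440869]
0.23 [ 1.8 -0.8  2.5] 0.0076
0.41 [ 1.2 -0.1 10.4] 0.0081
0.59 [-0.7  0.2 13.2] 0.0077
0.76 [-2.   0.6 12.2] 0.0073
0.94 [-5.7  1.2 13.1] 0.0077
1.12 [-2.2 -0.5  6.2] 0.0078
1.3 [-1.8 -2.6  0.7] 0.0076
1.48 [-0.5 -2.2  0.2] 0.0078
1.66 [ 0.1 -3.7 -3.6] 0.0081
1.84 [-1.2 -3.1 -1.7] 0.0075
2.02 [-0.  -4.6  0.1] 0.0076
2.2 [ 1.5 -5.7 -5.3] 0.0078
10.6833 [ 0.43692802 -0.0747508   0.01383149] [-0.93623157  0.16108696  0.04159813]
```

View pics/s1.png

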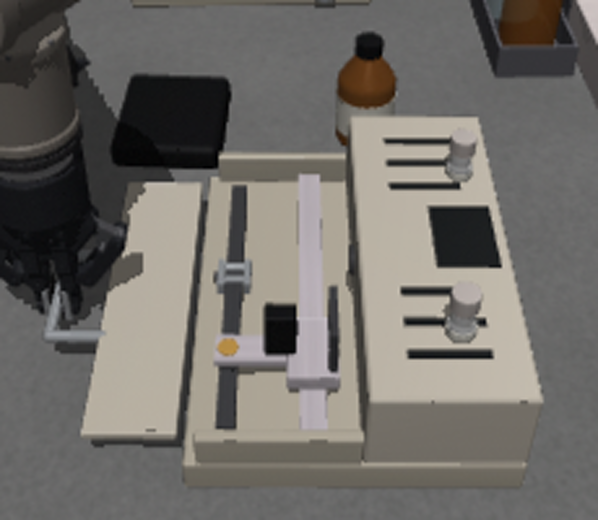

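```bash
python3 - <<'E'
from plant import r, gripper_to, planner, vision, job, status
from h import *; import cv2
q=ori('x',P0[2],1); G=np.array([0,0,-.019])
b=d2w(P0,bar(2.18))[0]
for z in (.012,.009,.007):
    r.servo_line([b[0],b[1],z],q,.05); f=status.read_force(); print(z,np.round(f,1),status.read_eef_pos()[2])
    if f[2]>15: break
gripper_to(.03); print(status.read_force())
r.servo_line([b[0],b[1],.08],q,.15)
gripper_to(0.)
# press on the bar from above
for z in (.048,.044,.042,.040,.038,.036):
    r.servo_line([b[0],b[1],z],q,.08); f=status.read_force(); print(z,np.round(f,1),status.read_eef_pos()[2])
    if f[2]>10: break
r.servo_line([b[0],b[1],.22],q,.2)
gripper_to(.06)
d2=d2w(P0,[-.03,.0,.30])[0]
r.movep(d2w(P0,[-.07,-.10,.26])[0],ori('y',P0[2],1))
print(status.read_t(),np.round(status.read_joints(),2))
out=[]
for c,sl in (("top",np.s_[110:290,280:480]),("side",np.s_[150:330,230:430]),("wrist",np.s_[:,:])):
    d=vision.read_camera(c); np.savez(c+"2.npz",K=d["intrinsics"],T=d["T"]); cv2.imwrite(f"pics/{c}2full.png",d["pixels"][:,:,::-1])
    cv2.imwrite(f"pics/{c}2.png",cv2.resize(d["pixels"][sl][:,:,::-1],None,fx=3 if c!="wrist" else 1.25,fy=3 if c!="wrist" else 1.25,interpolation=2))
    for n in ["flap_bar","tab_top","ball","index_clip"]:
        print(c,n,[(np.round(b["bbox"]).tolist(),round(b["conf"],2)) for b in vision.boxes_of(c,n)][:2])
a,b_=cv2.imread("pics/top2.png"),cv2.imread("pics/side2.png")
E
```

```text
0.012 [-4.9 -3.9 17.4] 0.013156802069576676
[-0.1711258  -0.72154507  0.70733635]
0.048 [-0.1 -0.2  0.3] 0.04786163636494996
0.044 [ 0.  -0.6 -1.1] 0.044084184703768764
0.042 [-0.3  0.1 -0. ] 0.04200258598040671
0.04 [-1.2  1.   4.6] 0.04016746533152364
0.038 [-7.4  1.8 33.4] 0.03953986693599296
17.1333 [-0.27  0.32  0.6   1.8  -0.2   1.09  1.94]
top flap_bar [([312.0, 245.0, 442.0, 302.0], 0.85)]
top tab_top [([401.0, 188.0, 430.0, 237.0], 0.89)]
top ball [([399.0, 187.0, 434.0, 237.0], 0.96)]
top index_clip []
side flap_bar [([228.0, 210.0, 288.0, 309.0], 0.77)]
side tab_top [([293.0, 251.0, 344.0, 288.0], 0.64)]
side ball [([290.0, 252.0, 340.0, 290.0], 0.92), ([191.0, 356.0, 287.0, 372.0], 0.44)]
side index_clip [([294.0, 239.0, 306.0, 250.0], 0.41)]
wrist flap_bar [([292.0, 76.0, 530.0, 175.0], 0.88)]
wrist tab_top [([319.0, 197.0, 370.0, 289.0], 0.91)]
wrist ball [([324.0, 199.0, 367.0, 289.0], 0.9)]
wrist index_clip [([406.0, 189.0, 435.0, 216.0], 0.65)]
```

View pics/side2.png

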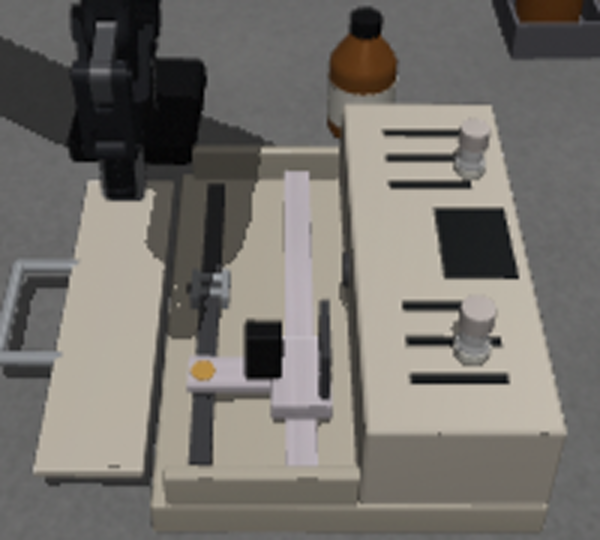

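View pics/wrist2.png

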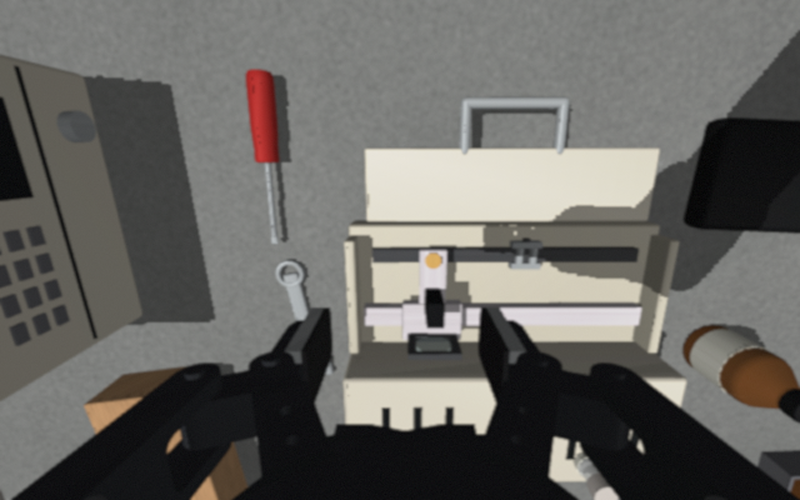

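```bash
python3 - <<'E'
from h import *
d=np.load("wrist2.npz"); W=(d["K"],d["T"]); print(np.round(W[1],3).tolist())
Rz=R.from_euler('z',P0[2]).as_matrix()
w2d=lambda p:(p-[P0[0],P0[1],0])@Rz
L=dict(W=W,S=SIDE,T=TOP)
for n,c,uv,z in [("clip","W",(420,203.2),.042),("clipS","S",(300,246),.042),("brassW","W",(346.4,208.5),.06),("brassS","S",(297.7,273.5),.06),("brassW","W",(346.4,208.5),.066),("brassS","S",(297.7,273.5),.066)]:
    print(n,np.round(w2d(onplane(L[c],uv,z))*1e3,1))
# check features: bay cheeks / bar ends / flap corners in wrist (view px /1.25)
pts=[bar(2.18,.045),bar(2.18,-.045),[-.145,.14,.039],[-.145,-.14,.039],[-.04,0,.04],[0,-.071,.099],[0,-.071,.057],[-.012,-.063,.099]]
print(np.round(proj(W,d2w(P0,pts))*1.25))
print(np.round((proj(SIDE,d2w(P0,pts))-[230,150])*3))
E
```

```text
[[0.039, 0.962, 0.269, 0.48], [0.999, -0.037, -0.011, -0.177], [-0.001, 0.269, -0.963, 0.403], [0.0, 0.0, 0.0, 1.0]]
clip [-41.7  20.4  42. ]
clipS [-38.8  18.   42. ]
brassW [-39.9 -73.8  60. ]
brassS [-38.6 -74.4  60. ]
brassW [-41.6 -74.2  66. ]
brassS [-38.1 -79.5  66. ]
[[563. 102.]
 [465. 102.]
 [661. 147.]
 [363. 147.]
 [504. 255.]
 [438. 316.]
 [435. 298.]
 [448. 303.]]
[[ 17. 267.]
 [ -5. 360.]
 [ 86. 181.]
 [ 29. 473.]
 [207. 308.]
 [262. 327.]
 [262. 370.]
 [243. 318.]]
```

```bash
python3 - <<'E'
import cv2
a=cv2.imread("pics/wrist2full.png")[180:290,280:540]; cv2.imwrite("pics/w2c.png",cv2.resize(a,None,fx=3,fy=3,interpolation=2))
E
```

```text
(no output)
```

View pics/w2c.png

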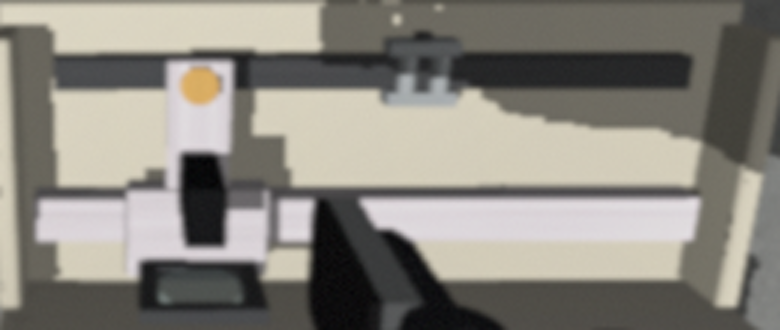

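```bash
cat >> h.py <<'E'
w2d=lambda p:(np.asarray(p)-[P0[0],P0[1],0])@R.from_euler('z',P0[2]).as_matrix()
E
python3 - <<'E'
from plant import r, gripper_to, planner, vision, job, status
from h import *; import cv2
q=ori('y',P0[2],1)
r.movep(d2w(P0,[0,-.073,.17])[0],q)
gripper_to(.055)
r.servo_line(d2w(P0,[0,-.073,.068])[0],q,.1)
print(np.round(status.read_force(),1))
gripper_to(0.)
print("gap",status.read_finger_gap(),np.round(status.read_force(),1),w2d(status.read_eef_pos()),status.read_t())
d=vision.read_camera("side"); cv2.imwrite("pics/s3.png",cv2.resize(d["pixels"][150:330,230:430,::-1],None,fx=3,fy=3,interpolation=2))
E
```

```text
[-0.2 -0.5  0.2]
gap 0.015101205582437471 [-0.9  0.4  5.2] [ 0.00026404 -0.07311218  0.06858947] 20.25
```

View pics/s3.png

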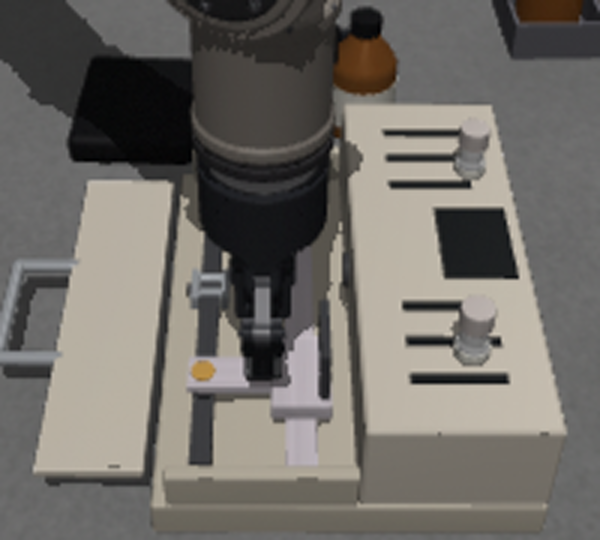

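```bash
python3 - <<'E'
from plant import r, gripper_to, planner, vision, job, status
from h import *; import cv2
q=ori('y',P0[2],1)
Rz=R.from_euler('z',P0[2]).as_matrix(); F=lambda: np.asarray(status.read_force())@Rz
go=lambda y,v: r.servo_line(d2w(P0,[0,y,.0685])[0],q,v)
for y in (-.04,-.01,.0): go(y,.06); print(y,np.round(F(),1))
st=0; y=.0
while y<.026:
    y+=.001; go(y,.015); f=F(); print(round(y*1e3),round(w2d(status.read_eef_pos())[1]*1e3,2),np.round(f,1),round(status.read_t(),2))
    if np.linalg.norm(f)>35: break
    if f[1]<-5: st=1
    if st==1 and f[1]>1.5: st=2
    if st==2 and f[1]<1: break
E
```

```text
-0.04 [-1.5  1.6  4.3]
-0.01 [-1.1  1.4  4.8]
0.0 [-0.6  2.2  6.1]
1 1.53 [-0.3  0.6  4.6] 22.22
2 1.61 [-0.2 -1.7  4.3] 22.47
3 2.44 [-0.2 -2.9  3.6] 22.72
4 3.96 [-0.4 -2.9  4.2] 22.97
5 5.25 [ 0.4 -2.7  5.5] 23.22
6 6.43 [ 0.6 -2.1  5.7] 23.47
7 7.5 [ 0.6 -1.6  4.8] 23.72
8 8.5 [ 0.4 -1.9  5.1] 23.97
9 9.17 [ 0.  -3.2  5.8] 24.22
10 9.38 [ 0.9 -5.6  4.5] 24.47
11 9.78 [ 1.2 -6.9  4. ] 24.72
12 9.86 [ 1.3 -8.6  3.5] 24.97
13 9.96 [  1.7 -10.4   2.4] 25.22
14 10.06 [  2.1 -11.7   1.9] 25.47
15 10.8 [  2.2 -13.6   2.6] 25.72
16 14.31 [-0.  -6.1  4.7] 25.97
17 17.4 [-0.  -1.5  5.8] 26.22
18 19.27 [-0.4 -0.6  6.2] 26.47
19 20.79 [-0.6 -0.9  6.3] 26.72
20 22.29 [-0.2  0.7  6.4] 26.97
21 23.08 [-1.2  1.   7.4] 27.22
22 23.27 [-0.2 -1.   5.7] 27.47
23 23.38 [-1.  -2.5  6.1] 27.72
24 23.44 [-0.5 -4.6  5.4] 27.97
25 23.57 [-0.2 -6.6  4.6] 28.22
26 24.02 [ 0.2 -7.3  4.5] 28.47
```

```bash
python3 - <<'E'
from plant import r, gripper_to, planner, vision, job, status
from h import *; import cv2
q=ori('y',P0[2],1)
Rz=R.from_euler('z',P0[2]).as_matrix(); F=lambda: np.asarray(status.read_force())@Rz
go=lambda y,v: r.servo_line(d2w(P0,[0,y,.0685])[0],q,v)
def rep(y): 
    f=F(); a=w2d(status.read_eef_pos())[1]; print(round(y*1e3,1),round(a*1e3,2),np.round(f,1),round(status.read_t(),2)); return f[1],a
for y in np.arange(.024,.012,-.001):
    go(y,.015); f,a=rep(y)
    if f>5: break
E
```

```text
24.0 23.79 [ 0.2 -4.5  4.9] 28.75
23.0 23.61 [-0.5 -2.5  6.4] 29.0
22.0 23.31 [ 0.5 -1.3  6.4] 29.25
21.0 23.13 [-0.6  0.8  7.3] 29.5
20.0 23.01 [-0.7  2.2  7.1] 29.75
19.0 22.92 [-1.2  4.6  8.3] 30.0
18.0 22.78 [-0.9  6.   8.6] 30.25
```

```bash
python3 - <<'E'
from plant import r, gripper_to, planner, vision, job, status
from h import *; import cv2
q=ori('y',P0[2],1)
Rz=R.from_euler('z',P0[2]).as_matrix()
for y in (.0195,.021): r.servo_line(d2w(P0,[0,y,.0685])[0],q,.015)
r.sleep(.5)
print(w2d(status.read_eef_pos()),np.round(np.asarray(status.read_force())@Rz,1),status.read_finger_gap(),status.read_t())
a=[vision.read_camera(c)["pixels"][:,:,::-1] for c in ("side","top")]
cv2.imwrite("pics/f.png",np.hstack([cv2.resize(a[0][150:330,220:370],None,fx=2.6,fy=2.6,interpolation=2),cv2.resize(a[1][120:300,300:450],None,fx=2.6,fy=2.6,interpolation=2)]))
E
```

```text
[9.39916282e-06 2.31506334e-02 6.85599752e-02] [-0.2  0.4  7.3] 0.0152479755638274 31.25
```

View pics/f.png

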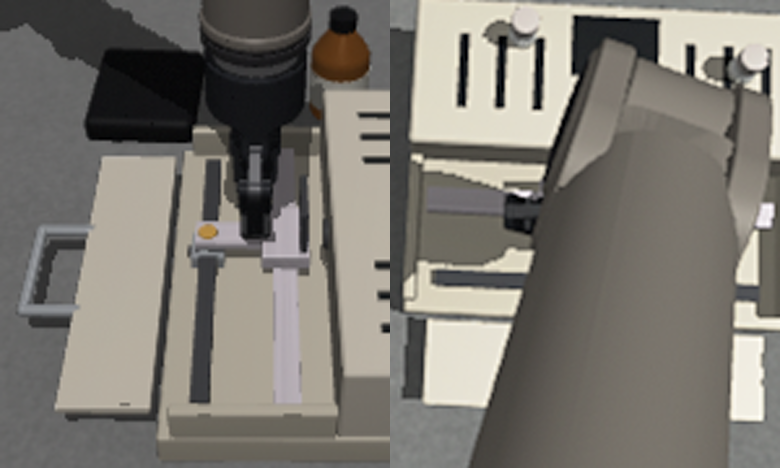

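```bash
python3 -c "
from plant import job,status
job.sign_off(); print(status.read_t(),status.read_finger_gap())"
```

```text
the job is handed in; nothing more can be done
the job is handed in; nothing more can be done
```

The job is handed in: the flap is down and the slide stands in the notch with the fingers still gripping the tab. It took about 31 s of the 56 s allowed.

- **Flap:** I pulled it down by its bar, let go, then pressed on the bar from above with closed fingers. It met a firm stop at about 33 N, with the top of the bar about 39.5 mm above the table, which fits fully down.
- **Slide:** I gripped the tab and slid it left over one ridge. The force peaked at about 13.6 N, then the ball dropped about 7 mm further along and settled. Pushing both ways met resistance of 6 to 7 N within about 0.5 mm, so it is seated in the notch and did not cross the second ridge.
- **Last checks:** The force along the rail was 0.4 N and the grip gap was 15.2 mm. The last side picture shows the plunger over the clip, the flap down, and the bottle and case apparently where they were. The vials looked unmoved in the top view. The wrench and screwdriver were outside the final crops, so I did not recheck them.
- **Disagreement:** The cameras put the clip at detector y of about 18 to 20.5 mm, but the slide clicked in at 23.1 mm by the arm's reading. I trusted the force: a wrong notch would be about 14 mm off, not 3 mm.

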